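# Clamp a connecting rod until the slip clutch gives

### The arm

A 6-joint arm with a two-finger parallel gripper is mounted at the origin on the work surface. World frame = base frame: x ahead of the robot, y to its left, z up, the work surface at z = 0. Lengths are in m, angles in rad, forces in N, time in s.
With the tool pointing down it reaches from about 0.425 to 0.95 m from the base axis. Payload 3.5 kg.
Tool frame: the origin (TCP) lies midway between the tips of the shut fingers; the grasp point (between the pads) lies 19 mm behind it; z points along the fingers, y is the line along which they close (so a half turn about z gives the same grasp; the last joint's range is limited). The gripper opens to 85 mm and grips with 20 to 120 N. Pads are 22 mm wide; open, the fingers measure 114 mm over their backs; the gripper's body (76 mm by 85 mm) begins 54 mm behind the grasp point. The pads swing forward as they close: fully open they stand 13 mm farther back than shut.
Start: joints at [-0.15, 0.286, 1.577, -0, 1.279, -0.15], TCP at [0.675, 0, 0.231] pointing down, gripper open.
Joint ranges: [-2.77, 2.77], [-0.9, 2.22], [0.21, 2.48], [-1.53, 4.67], [0.24, 2.81], [-2.84, 2.84]. Speed limits (rad/s): [2.79, 2.79, 3.14, 3.14, 3.14, 3.14].

### API

Orientations are given as a unit quaternion [x, y, z, w].
In Python, from plant import ctrl, cams, order gives the robot as it stands.
- The arm moves only by the tool move_arm, never from a script. Its argument "plan" is one flat list of numbers, 7 for each row, row after row: the shift along the world's x, y, z in mm, then the turn, a rotation vector about the world's x, y, z in degrees, then the finger opening in mm, from 0 to 85.4. A call has 1 to 12 rows; each row shifts and turns the commanded pose from where the row before left it; what a row does not reach is not made up. A row lasts 1/10 s, in which the tool goes at most 50 mm and 8.59 degrees, less where a joint would pass 70% of its speed; a pose out of reach is approached as far as the arm can. A call is refused whole if a number of a shift passes 50 or a number of a turn 8.59, either way. A call with a gripper value outside its range is refused whole. The fingers move at their own pace and stop on an object; "newtons" is the grip in N (left out, the last holds). Time passes only in rows, so rows that do not move let the fingers close. It gives the time, the measured TCP pose, the force, the opening and the grip force at its end, in the units of the state.
- ctrl.get_state(): the state, without advancing time (a new reading comes with each control period).
- cams.read_camera(name): name is "scene" or "side" or "wrist"; returns a dict with "color" (420x560x3 uint8, red, green, blue), "fov_y" (degrees; the focal length in pixels is half the picture's height over the tangent of half this angle, whatever the lens; pixels are square), "cx", "cy" (the principal point, pixels), "origin" and "orientation" of the camera in the world; the wrist camera has in their place "T_tool_cam" (4x4, takes a point from camera to tool coordinates, whose origin is the TCP and whose axes are the flange's). Camera axes: x right, y up, looking along -z (the intrinsics and any distortion apply to the point x, -y, -z); pixel columns grow to the right and rows downward; lengths in m; the calibration is good to about 2 mm. The wrist camera is an equidistant fisheye: a pixel r from the principal point sees the ray r / f radians off the axis. A picture is of the moment at which its call begins: read the wrist's pose just before it. There is no depth.
- order.sign_off(): hands the job in; it is judged then, once.
The state is a dict: "time": time; "qpos": joint angles; "dq": joint speeds; "joint_efforts": joint torques, N m; "eef_pos": TCP position; "tcp_rot": TCP orientation; "contact_force": force on the tool from outside, world axes, zero at the start; "wrist_torque": the same for the moment, N m; "opening": opening from 0.0 (shut) to 1.0 (fully open); "finger_force": force on a finger pad.
Only numpy, scipy, OpenCV 4.12 (cv2) and the standard library are available. Lean on these libraries where they do the work, as an engineer would, in place of code of your own. Each camera call takes 0.05 s, during which the arm holds its last target. There are 200 camera calls.

### The job

Push the connecting rod along its channel in the bench clamp until its big end is right home against the clamp's upright. Then turn the clamp's tommy bar clockwise (seen from above) until the foot is down on the rod, and keep turning until the slip clutch in the bar has given way for at least a quarter of a turn. Leave the rod clamped in place, and do not disturb the other engine parts.

Things in the scene. Friction and masses are not known exactly. Their poses are not given: they have to be found in the camera images.
- clamp: dark cast-iron C-frame bench clamp, fixed. Origin on the bench under the screw's axis; x from the open front (robot side) to the upright, z up. Plate 12 mm thick, 94 wide, x -170 to +66 mm. Upright from x = +26 mm, 60 wide; its arm, 40 wide, z 56 to 80 mm, reaches over the plate to x = -22. Guide rails 8 mm high, 58 mm apart, x -91 to +24, form the rod's channel
- rod_big (a point): centre, half-way up, of the big end of the loose steel connecting rod lying flat on the clamp's plate (0.28 kg, 18 mm thick, z 12 to 30 mm): a ring of 50 mm outer diameter with flat sides 54 mm apart between the rails. Home: the ring touches the upright, this point at clamp x = +1 mm; at the start 25 to 45 mm short of x = 0
- rod_small (a point): centre, half-way up, of the rod's small end, a ring of 28 mm outer diameter, 18 mm thick, 92 mm from rod_big towards the clamp's open front; clear of the arm and of the bar's sweep, to be pushed from the front (a few newtons)
- foot_face (a point): centre of the underside of the clamp's round steel foot (42 mm diameter, 7 mm thick), on the screw's axis. It starts 10 to 18 mm above the rod's top, goes down as the screw turns clockwise, and does not turn. It bears on the rod at a height of 30 mm (up to 1 mm lower as it presses)
- screw (a joint): angle of the screw, rad, clockwise from above; starts at 0 to 1.5; 4.77 mm of foot travel per rad. About 3.8 when the foot is on the rod; without the rod it would run on to 7.5. Its steel collar (34 mm diameter, on top of the arm, under the bar's hub) has a small tab that shows it turning. It stays where it is left
- clutch (a joint): slip of the tommy bar relative to the screw, rad, growing clockwise from above; 0 at the start. Stays at 0 while the bar takes the screw along (0.14 N m); grows once the screw is blocked and the clutch slips (0.24 N m, about 6 N on the bar at 40 mm)
- bar_mid (a point): middle of the tommy bar, on the screw's vertical axis, 107 mm above the bench. The bar is a level steel rod 11 mm thick, 110 mm long, with 16 mm black balls on its ends, through an upright hub of 26 mm diameter (z 90 to 118 mm). Nothing else of the clamp is higher than 89 mm
- bar_end (a point): centre of the ball at one end of the tommy bar, 55 mm from bar_mid; the other end is opposite and alike
- valve_a: engine valve standing on its head (30 mm diameter, 88 mm tall, 6 mm stem) on the bench beside the clamp; origin under its head. Leave alone
- spring_a: steel coil spring standing upright (32 mm diameter, 38 mm tall) on the bench on the clamp's other side; origin under it. Leave alone
- valve_b: another such valve, further off. Leave alone
- spring_b: another such spring, further off. Leave alone
- piston: aluminium piston standing upright, 52 mm diameter, 44 mm tall, origin under it. Leave alone
- tin: open aluminium tin, 90 mm diameter, 50 mm tall, origin under it. Leave alone

How it is judged:
By the outcome, as a careful person would: the job done as asked, in the order asked, and still so for the second after the job is handed in, with the robot touching nothing.
It also fails if it takes over 58 s, if anything falls off the work surface, if the arm or the gripper's body presses on something with over 40 N, if the wrist force passes 120 N, or if a joint passes its speed limit or range.

## Working session

There is one attempt and no reset: what is moved stays moved. The work goes in short steps, Python scripts to look and compute and a tool call to move; the robot and the scene stay as the last step left them, time stands still between calls to the robot, and variables do not carry over. Pictures are saved under pics/ and viewed, at most 10 in all, crops included, and the job is handed in when it is done.

Besides the shell and the picture viewer there is one more tool, called after "Request:" as a command line: name --argument value ..., lists and objects as JSON in quotes. move_arm: Moves the arm, as the interface text tells. Its arguments: {"type":"object","properties":{"plan":{"type":"array","items":{"type":"number"}},"newtons":{"type":"number"}},"required":["plan"]}

```bash
mkdir -p pics
cat > h.py <<'E'
import numpy as np, cv2
from scipy.spatial.transform import Rotation as R
from plant import ctrl, cams, order
def shot(name,fn):
    s=ctrl.get_state(); c=cams.read_camera(name); c['s']=s
    cv2.imwrite('pics/'+fn,c['color'][:,:,::-1]); return c
def ray(c,u,v):
    h=c['color'].shape[0]; f=h/2/np.tan(np.radians(c['fov_y'])/2)
    x=u-c['cx']; y=v-c['cy']
    if 'T_tool_cam' in c:
        r=np.hypot(x,y)+1e-9; t=r/f; d=np.array([x/r*np.sin(t),-y/r*np.sin(t),-np.cos(t)])
        T=np.array(c['T_tool_cam']); Rt=R.from_quat(c['s']['tcp_rot']).as_matrix()
        return Rt@T[:3,3]+np.array(c['s']['eef_pos']), Rt@T[:3,:3]@d
    d=np.array([x/f,-y/f,-1.])
    return np.array(c['origin']), R.from_quat(c['orientation']).as_matrix()@d
def onz(c,u,v,z):
    o,d=ray(c,u,v); return o+d*(z-o[2])/d[2]
def pix(c,p):
    h=c['color'].shape[0]; f=h/2/np.tan(np.radians(c['fov_y'])/2)
    if 'T_tool_cam' in c:
        T=np.array(c['T_tool_cam']); Rt=R.from_quat(c['s']['tcp_rot']).as_matrix()
        q=T[:3,:3].T@(Rt.T@(np.array(p)-c['s']['eef_pos'])-T[:3,3])
        a=np.arctan2(np.hypot(q[0],q[1]),-q[2]); n=np.hypot(q[0],q[1])+1e-9
        return c['cx']+f*a*q[0]/n, c['cy']-f*a*q[1]/n
    q=R.from_quat(c['orientation']).as_matrix().T@(np.array(p)-c['origin'])
    return c['cx']+f*q[0]/-q[2], c['cy']-f*q[1]/-q[2]
E
python3 - <<'E'
from h import *
import pickle
for n in ['scene','side','wrist']:
    c=shot(n,n+'0.png'); pickle.dump(c,open(n+'0.pkl','wb'))
    print(n,{k:np.round(v,3).tolist() for k,v in c.items() if k not in('color','s')}, )
print(c['s'])
a=[cv2.imread(f'pics/{n}0.png') for n in ['scene','side','wrist']]
E
```

```text
scene {'fov_y': 47.571, 'cx': 276.715, 'cy': 206.213, 'origin': [1.384, -0.268, 0.831], 'orientation': [0.336, 0.237, 0.512, 0.754]}
side {'fov_y': 42.678, 'cx': 269.656, 'cy': 217.114, 'origin': [0.347, 0.951, 0.795], 'orientation': [-0.059, 0.458, 0.879, -0.119]}
wrist {'fov_y': 65.706, 'cx': 277.544, 'cy': 206.629, 'T_tool_cam': [[0.001, 0.962, 0.273, 0.069], [1.0, -0.001, 0.0, -0.0], [0.0, 0.273, -0.962, -0.143], [0.0, 0.0, 0.0, 1.0]]}
{'time': 0.1, 'qpos': array([-1.49983330e-01,  2.87088298e-01,  1.57804725e+00,  1.71283261e-05,
        1.27859228e+00, -1.50001449e-01]), 'dq': array([ 1.03209183e-03, -8.94851603e-05, -2.61419675e-03,  2.22597157e-03,
        1.63048821e-03, -7.78135863e-05]), 'joint_efforts': array([ 1.14915063e-03, -4.07295120e+01, -2.93698221e+01, -1.06323112e-04,
        3.42678482e-03, -4.41654265e-06]), 'eef_pos': array([6.74402205e-01, 1.35318028e-04, 2.30069000e-01]), 'tcp_rot': array([ 7.07101723e-01,  7.07111033e-01, -6.27019079e-04, -8.64093129e-04]), 'contact_force': array([ 0.28344675, -0.11403163, -0.45712188]), 'wrist_torque': array([ 0.00278277, -0.01319108,  0.04284441]), 'finger_force': 0.0, 'opening': 1.0016099675441439}
```

View pics/scene0.png

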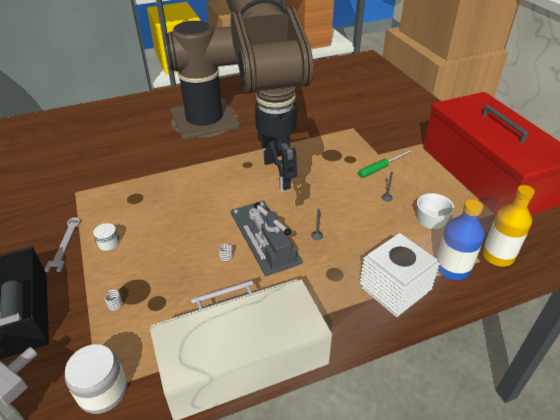

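View pics/wrist0.png

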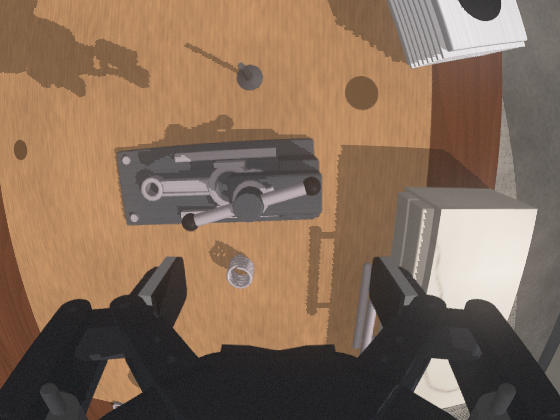

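Wrist view: bar balls at (190,222) and (312,186), hub (248,200), rod small end (152,188), front plate corners (118,151) and (128,224). Valve_a is at (250,77) and spring_a at (240,270). The scene view shows the clamp with its open front towards the robot.

Run:
```python
from h import *
import pickle
c=pickle.load(open('wrist0.pkl','rb'))
for n,u,v,z in [('ballL',190,222,.107),('ballR',312,186,.107),('hub',248,203,.118),('small',152,188,.030),('big',222,185,.030),('pl',118,151,.012),('pr',128,224,.012),('prr',322,215,.012),('valveA',250,80,.088),('valveAbase',187,45,0),('spr',240,265,.038)]:
    print(n,np.round(onz(c,u,v,z)*1000,1))
im=cv2.resize(cv2.imread('pics/wrist0.png')[110:290,100:340],None,fx=3.3,fy=3.3,interpolation=cv2.INTER_CUBIC); cv2.imwrite('pics/w0c.png',im)
c=pickle.load(open('scene0.pkl','rb'))
im=cv2.resize(cv2.imread('pics/scene0.png')[180:290,200:340],None,fx=5,fy=5,interpolation=cv2.INTER_CUBIC); cv2.imwrite('pics/s0c.png',im)
```

```text
ballL [596.4 -20.5 107. ]
ballR [702.9  11.7 107. ]
hub [ 6.499e+02 -1.000e-01  1.180e+02]
small [530.9  -6.3  30. ]
big [613.3  -3.7  30. ]
pl [481.   36.4  12. ]
pr [484.3 -56.4  12. ]
prr [725.8 -43.4  12. ]
valveA [650.1 101.8  88. ]
valveAbase [568.7 157.8   0. ]
spr [630.7 -95.6  38. ]
```

View pics/w0c.png

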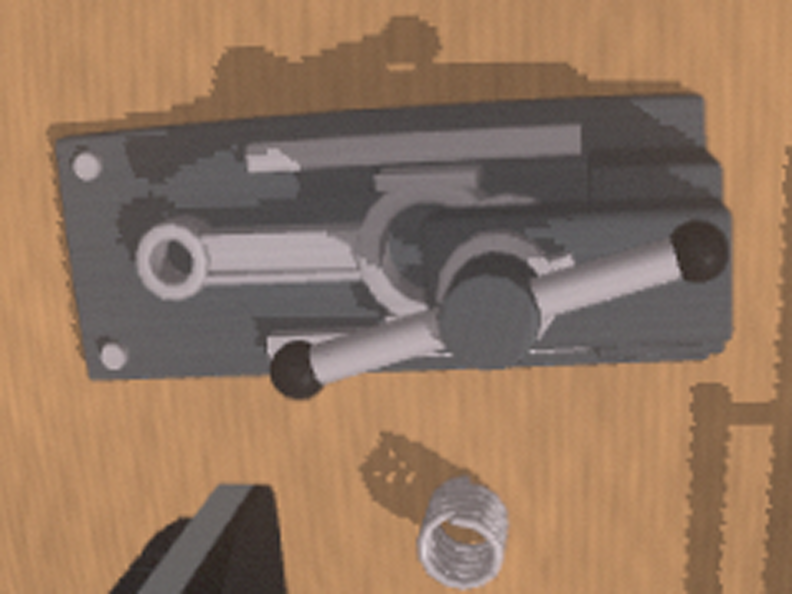

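The crop confirms the clamp axis near (650,-4) with a yaw of about 2.5°. The ring centre is near crop (172,262), i.e. about (531,-8) mm. Next I shut the fingers and go in front of the small end.

Request:
move_arm --plan '[-40,-2,0,0,0,0,0,-40,-2,0,0,0,0,0,-40,-2,0,0,0,0,0,-40,-2,0,0,0,0,0,-26,-1,0,0,0,0,0,0,0,-35,0,0,0,0,0,0,-35,0,0,0,0,0,0,-35,0,0,0,0,0,0,-25,0,0,0,0,0,0,0,0,0,0,0,0,0,0,0,0,0,0]'

```text
time: 1.25
eef_pos: [0.4889, -0.009, 0.1014]
tcp_rot: [0.707, 0.707, -0.0, -0.0]
contact_force: [0.1, -0.1, 1.0]
opening: 0.001
finger_force: 0.0
```

Run:
```python
from h import *
import pickle
c=shot('wrist','w1.png'); pickle.dump(c,open('w1.pkl','wb')); print(c['s']['eef_pos'],c['s']['opening'])
```

```text
[ 0.48894502 -0.0089702   0.10144531] 0.001412834919366256
```

View pics/w1.png

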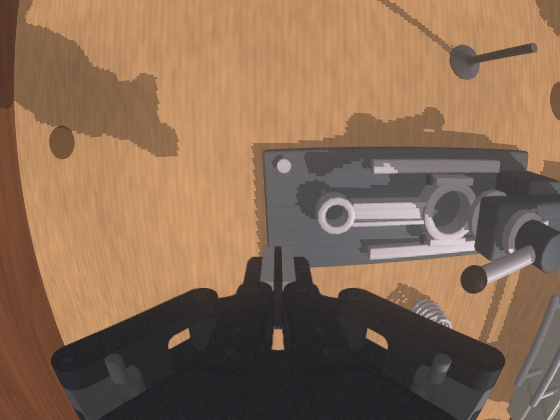

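The wrist view shows the small-end ring at (336,215). The shut gripper's knuckles at (60,360) and (500,360) stand about ±72 mm out along the closing line, which would meet the bar ball. I will turn the tool 90° so the closing line lies along y.

Request:
move_arm --plan '[0,0,0,0,0,8.5,0,0,0,0,0,0,8.5,0,0,0,0,0,0,8.5,0,0,0,0,0,0,8.5,0,0,0,0,0,0,8.5,0,0,0,0,0,0,8.5,0,0,0,0,0,0,8.5,0,0,0,0,0,0,8.5,0,0,0,0,0,0,8.5,0,0,0,0,0,0,8.5,0,0,0,0,0,0,7.5,0,0,0,0,0,0,0,0]'

```text
time: 2.5
eef_pos: [0.4906, -0.0093, 0.1037]
tcp_rot: [-0.022, 1.0, -0.001, 0.002]
contact_force: [0.0, -0.4, 0.3]
opening: 0.003
finger_force: 0.0
```

Run:
```python
from h import *
import pickle
c=pickle.load(open('w1.pkl','rb'))
for n,u,v,z in [('small',336,215,.030),('big',449,210,.030),('pl',264,151,.012),('pr',268,268,.012),('ball',474,279,.107),('valve head',464,62,.003),('valve top',532,47,.088)]:
    print(n,np.round(onz(c,u,v,z)*1000,1))
print(ctrl.get_state()['qpos'])
```

```text
small [529.5  -6.8  30. ]
big [618.9  -3.3  30. ]
pl [479.   35.5  12. ]
pr [481.1 -56.7  12. ]
ball [597.4 -20.4 107. ]
valve head [641.  114.6   3. ]
valve top [640.6 114.9  88. ]
[-2.26049770e-01  2.47559194e-02  2.12438490e+00 -3.08786044e-05
  9.88109795e-01 -1.84037564e+00]
```

Request:
move_arm --plan '[0,1,-30,0,0,0,0,0,1,-30,0,0,0,0,0,0,-22,0,0,0,0,0,0,0,0,0,0,0,8,0,0,0,0,0,0,8,0,0,0,0,0,0,5,0,0,0,0,0,0,0,0,0,0,0,0]'

```text
validation failed for argument at $.pl...
```

Request:
move_arm --plan '[5,0,0,0,0,0,0,5,0,0,0,0,0,0,5,0,0,0,0,0,0,0,0,0,0,0,0,0]'

```text
time: 2.9
eef_pos: [0.5049, -0.0091, 0.1016]
tcp_rot: [-0.022, 1.0, -0.0, 0.0]
contact_force: [-0.4, -0.1, -0.5]
opening: -0.005
finger_force: 0.0
```

The first call was refused because its row count was wrong, so the tool is now at x=505 and still high. I go back, then down.

Request:
move_arm --plan '[-15,1,0,0,0,0,0,0,1,-30,0,0,0,0,0,0,-30,0,0,0,0,0,0,-22,0,0,0,0,0,0,0,0,0,0,0,8,0,0,0,0,0,0,8,0,0,0,0,0,0,5,0,0,0,0,0,0,0,0,0,0,0,0]'

```text
validation failed for argument at $.pl...
```

Request:
move_arm --plan '[-15,1,0,0,0,0,0,0,1,-30,0,0,0,0,0,0,-30,0,0,0,0,0,0,-22,0,0,0,0,0,0,0,0,0,0,0,8,0,0,0,0,0,0,8,0,0,0,0,0,0,5,0,0,0,0,0,0,0,0,0,0,0,0,0]'

```text
time: 3.8
eef_pos: [0.5119, -0.0072, 0.0206]
tcp_rot: [-0.022, 1.0, -0.0, 0.002]
contact_force: [0.1, 0.8, -0.2]
opening: -0.002
finger_force: 0.0
```

Request:
move_arm --plan '[5,0,0,0,0,0,0,5,0,0,0,0,0,0,5,1,0,0,0,0,0,0,0,0,0,0,0,0]'

```text
time: 4.2
eef_pos: [0.5261, -0.006, 0.0195]
tcp_rot: [-0.022, 1.0, -0.0, 0.001]
contact_force: [-0.1, -0.0, -0.3]
opening: -0.003
finger_force: 0.0
```

Run:
```python
from h import *
import pickle
c=shot('scene','s1.png'); d=shot('side','d1.png'); pickle.dump((c,d),open('1.pkl','wb')); print(c['s']['eef_pos'],c['s']['contact_force'])
out=[]
for k in (c,d):
    u,v=map(int,pix(k,(.57,-.005,.03)));print(u,v)
    out.append(cv2.resize(np.ascontiguousarray(k['color'][v-42:v+42,u-56:u+56,::-1]),None,fx=7,fy=7,interpolation=cv2.INTER_CUBIC)[:, :])
cv2.imwrite('pics/c1.png',cv2.resize(np.vstack(out),(400*784//784,600)))
cv2.imwrite('pics/s1c.png',out[0])
```

```text
[ 0.52613518 -0.00599825  0.01951181] [-0.05785439 -0.04487355 -0.32507888]
260 220
282 244
```

View pics/c1.png

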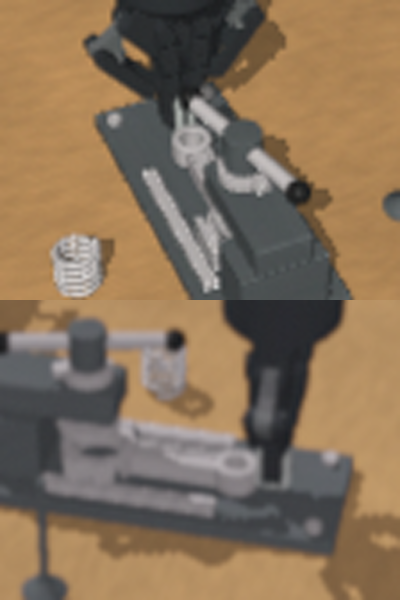

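The side view (lower half) shows the fingertips at the small end's front with the gripper clear of the bar ball. I push on in smaller steps and watch the force.

Request:
move_arm --plan '[3,0,0,0,0,0,0,3,0,0,0,0,0,0,2,0,0,0,0,0,0]'

```text
time: 4.6
eef_pos: [0.533, -0.0059, 0.0192]
tcp_rot: [-0.022, 1.0, 0.0, -0.0]
contact_force: [-2.9, 0.1, 0.9]
opening: -0.001
finger_force: 1.3
```

Request:
move_arm --plan '[2,0,0,0,0,0,0,1,0,0,0,0,0,0]'

```text
time: 4.8
eef_pos: [0.5348, -0.0059, 0.0191]
tcp_rot: [-0.022, 1.0, 0.0, -0.002]
contact_force: [-8.0, -1.1, 6.8]
opening: -0.004
finger_force: 4.0
```

Request:
move_arm --plan '[1,0,0,0,0,0,0,1,0,0,0,0,0,0]'

```text
time: 5.0
eef_pos: [0.5348, -0.0059, 0.0191]
tcp_rot: [-0.022, 1.0, 0.0, -0.005]
contact_force: [-13.6, -1.5, 11.7]
opening: 0.0
finger_force: 6.9
```

Request:
move_arm --plan '[1,0,0,0,0,0,0,1,0,0,0,0,0,0]'

```text
time: 5.2
eef_pos: [0.5348, -0.0059, 0.0187]
tcp_rot: [-0.023, 1.0, 0.0, -0.008]
contact_force: [-18.6, -2.1, 14.9]
opening: -0.003
finger_force: 9.3
```

The tool has stopped firmly at x=534.8, and about 536 was expected for home. I back off, rise and verify.

Request:
move_arm --plan '[-15,0,0,0,0,0,0,-15,0,0,0,0,0,0,0,0,35,0,0,0,0,0,0,35,0,0,0,0,0,0,35,0,0,0,0,0,0,35,0,0,0,0,0,0,0,0,0,0,0]'

```text
time: 5.9
eef_pos: [0.5147, -0.0068, 0.166]
tcp_rot: [-0.022, 1.0, -0.002, 0.007]
contact_force: [0.3, -1.1, 0.7]
opening: -0.0
finger_force: 0.0
```

Run:
```python
from h import *
import pickle
c=shot('wrist','w2.png'); pickle.dump(c,open('w2.pkl','wb')); print(c['s']['eef_pos'],c['s']['contact_force'])
```

```text
[ 0.51474659 -0.00677596  0.16603506] [ 0.33491916 -1.07716641  0.65750245]
```

View pics/w2.png

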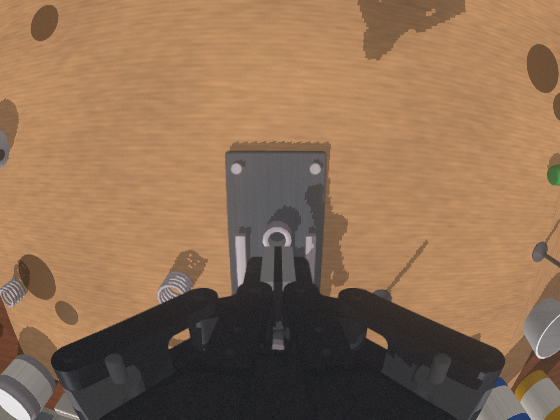

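The wrist view shows the small end at (278,237) and the plate's front edge near row 152, columns 227 to 328.

Run:
```python
from h import *
import pickle
c=pickle.load(open('w2.pkl','rb'))
a=onz(c,278,237,.03);b=onz(c,227,152,.012);d=onz(c,328,152,.012);print(a*1000,b*1000,d*1000,(a-(b+d)/2)*1000)
# side view: rails front ends & ball
```

```text
[555.69750297  -5.10759616  30.        ] [481.5725461  -55.46138739  12.        ] [477.42490892  37.40169205  12.        ] [76.19877546  3.92225151 18.        ]
```

Request:
move_arm --plan '[30,0,0,0,0,0,0,30,0,0,0,0,0,0,30,0,0,0,0,0,0,10,0,0,0,0,0,0,0,0,0,0,0,0,0,0,0,0,0,0,0,0]'

```text
time: 6.55
eef_pos: [0.6088, -0.0058, 0.1581]
tcp_rot: [-0.022, 1.0, 0.0, -0.001]
contact_force: [-0.0, 0.2, -0.6]
opening: 0.004
finger_force: 0.0
```

Run:
```python
from h import *
import pickle
c=shot('wrist','w3.png'); pickle.dump(c,open('w3.pkl','wb')); print(c['s']['eef_pos'],c['s']['tcp_rot'])
u,v=map(int,pix(c,(.53,-.006,.02)));print(u,v)
y0=max(v-80,0)
print(u-100,y0)
cv2.imwrite('pics/w3c.png',cv2.resize(np.ascontiguousarray(c['color'][y0:y0+150,u-100:u+100,::-1]),None,fx=4,fy=4,interpolation=cv2.INTER_CUBIC))
```

```text
[ 0.60880786 -0.00576423  0.15807625] [-2.18521506e-02  9.99760452e-01  2.50456912e-04 -1.20830406e-03]
281 106
181 26
```

View pics/w3c.png

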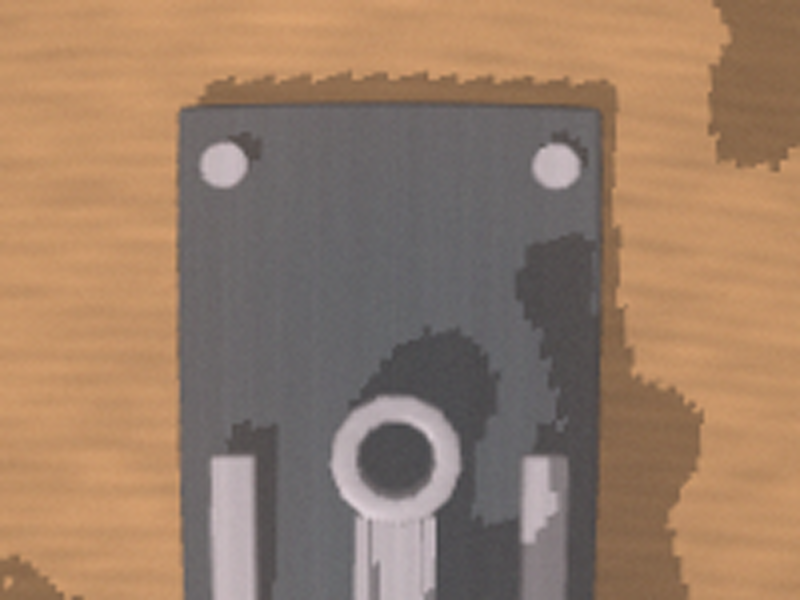

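The close view shows the small-end ring centre at crop (396,459), rail front ends at row 456, and the plate's front edge at row 105, columns 180 to 602.

Run:
```python
from h import *
import pickle
c=pickle.load(open('w3.pkl','rb'))
for n,u,v,z in [('small',396,459,.03),('railL',233,456,.02),('railR',545,456,.02),('pL',180,107,.012),('pR',602,107,.012)]:
    print(n,np.round(onz(c,181+u/4,26+v/4,z)*1000,1))
```

```text
small [559.1  -6.   30. ]
railL [560.4 -41.1  20. ]
railR [557.4  26.3  20. ]
pL [482.3 -56.9  12. ]
pR [478.1  36.1  12. ]
```

The small end is at clamp x = -90.8 (home is -91), so the rod is home. The axis is at about (650,-3.5). I place the shut fingers behind the bar's robot-side end and print the circle's steps.

Request:
move_arm --plan '[13,-17,0,0,0,0,0,13,-18,0,0,0,0,0,0,0,-25,0,0,0,0,0,0,-25,0,0,0,0,0,0,-13,0,0,0,0,0,0,0,0,0,0,0]'

```text
time: 7.2
eef_pos: [0.6334, -0.0404, 0.0936]
tcp_rot: [-0.022, 1.0, 0.001, -0.003]
contact_force: [-0.3, -1.3, 0.2]
opening: -0.008
finger_force: 0.0
```

Run:
```python
from h import *
print(ctrl.get_state()['eef_pos'])
a=np.radians(247-10*np.arange(39)); p=np.round(np.c_[650+40*np.cos(a),-3.5+40*np.sin(a)])
print(np.diff(p,axis=0).astype(int).tolist(),p[::12])
```

```text
[ 0.63343442 -0.04044091  0.09364063]
[[-6, 3], [-5, 4], [-5, 5], [-4, 6], [-2, 7], [-2, 7], [0, 7], [1, 6], [2, 7], [3, 6], [5, 6], [5, 4], [6, 4], [6, 3], [7, 1], [7, 0], [7, -1], [7, -2], [6, -3], [5, -4], [5, -5], [4, -6], [2, -7], [2, -7], [0, -7], [-1, -6], [-2, -7], [-3, -6], [-5, -6], [-5, -4], [-6, -4], [-6, -3], [-7, -1], [-7, 0], [-7, 1], [-7, 2], [-6, 3], [-5, 4]] [[634. -40.]
 [626.  28.]
 [690.   1.]
 [634. -40.]]
```

Request:
move_arm --plan '[-6,3,2,0,0,0,0,-5,4,0,0,0,0,0,-5,5,0,0,0,0,0,-4,6,0,0,0,0,0,-2,7,0,0,0,0,0,-2,7,0,0,0,0,0]'

```text
time: 7.8
eef_pos: [0.6133, -0.01, 0.1002]
tcp_rot: [-0.022, 1.0, -0.002, 0.002]
contact_force: [1.9, -6.6, 3.0]
opening: -0.001
finger_force: 2.5
```

Request:
move_arm --plan '[0,7,0,0,0,0,0,1,6,0,0,0,0,0,2,7,0,0,0,0,0,3,6,0,0,0,0,0,5,6,0,0,0,0,0,5,4,0,0,0,0,0]'

```text
time: 8.4
eef_pos: [0.6266, 0.0278, 0.0972]
tcp_rot: [-0.022, 1.0, 0.0, -0.002]
contact_force: [-2.9, -2.9, -0.5]
opening: -0.001
finger_force: 1.8
```

Request:
move_arm --plan '[6,4,0,0,0,0,0,6,3,0,0,0,0,0,7,1,0,0,0,0,0,7,0,0,0,0,0,0,7,-1,0,0,0,0,0,7,-2,0,0,0,0,0]'

```text
time: 9.0
eef_pos: [0.6659, 0.0341, 0.0972]
tcp_rot: [-0.022, 1.0, 0.002, -0.004]
contact_force: [-7.6, 2.0, 2.6]
opening: 0.003
finger_force: 3.6
```

Run:
```python
from h import *
import pickle
c=shot('scene','s4.png'); d=shot('side','d4.png'); pickle.dump((c,d),open('4.pkl','wb')); print(c['s']['eef_pos'],c['s']['contact_force'])
out=[]
for k in (c,d):
    u,v=map(int,pix(k,(.62,-.005,.06)))
    out.append(cv2.resize(np.ascontiguousarray(k['color'][v-50:v+50,u-65:u+65,::-1]),(390,300),interpolation=cv2.INTER_CUBIC))
cv2.imwrite('pics/c4.png',np.hstack(out))
```

```text
[0.66585713 0.03414432 0.09724043] [-7.64401238  2.01820541  2.62429067]
```

View pics/c4.png

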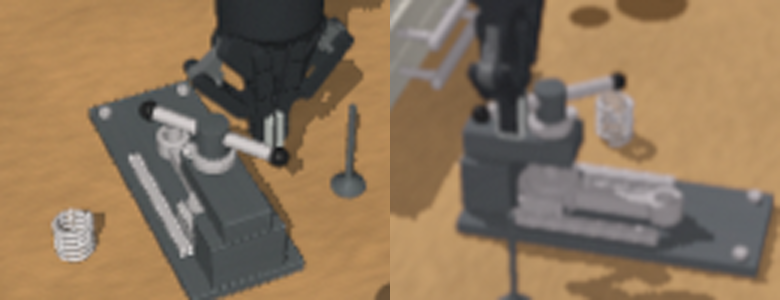

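The bar is turning with the fingers behind it: the pushed ball is at left-half (278,155), its opposite at (148,110). The valve and spring are undisturbed. I continue round.

Request:
move_arm --plan '[6,-3,0,0,0,0,0,5,-4,0,0,0,0,0,5,-5,0,0,0,0,0,4,-6,0,0,0,0,0,2,-7,0,0,0,0,0,2,-7,0,0,0,0,0]'

```text
time: 9.7
eef_pos: [0.6918, 0.0041, 0.0978]
tcp_rot: [-0.021, 1.0, 0.004, -0.001]
contact_force: [-3.1, 7.6, 0.6]
opening: 0.002
finger_force: 3.1
```

Request:
move_arm --plan '[0,-7,0,0,0,0,0,-1,-6,0,0,0,0,0,-2,-7,0,0,0,0,0,-3,-6,0,0,0,0,0,-5,-6,0,0,0,0,0,-5,-4,0,0,0,0,0]'

```text
time: 10.3
eef_pos: [0.6786, -0.0327, 0.0988]
tcp_rot: [-0.021, 1.0, 0.003, 0.004]
contact_force: [3.4, 5.4, -1.6]
opening: -0.001
finger_force: 3.0
```

Request:
move_arm --plan '[-6,-4,0,0,0,0,0,-6,-3,0,0,0,0,0,-7,-1,0,0,0,0,0,-7,0,0,0,0,0,0]'

```text
time: 10.7
eef_pos: [0.6547, -0.0424, 0.0999]
tcp_rot: [-0.021, 1.0, 0.001, 0.007]
contact_force: [8.1, 1.2, -2.1]
opening: 0.002
finger_force: 3.5
```

Request:
move_arm --plan '[-7,1,0,0,0,0,0,-7,2,0,0,0,0,0,-6,3,0,0,0,0,0,-5,4,0,0,0,0,0]'

```text
time: 11.1
eef_pos: [0.631, -0.035, 0.1018]
tcp_rot: [-0.021, 1.0, -0.002, 0.008]
contact_force: [7.4, -4.6, 1.4]
opening: 0.004
finger_force: 3.8
```

Run:
```python
from h import *
import pickle
c=shot('scene','s5.png'); d=shot('side','d5.png'); pickle.dump((c,d),open('5.pkl','wb')); print(c['s']['eef_pos'],c['s']['contact_force'],c['s']['time'])
out=[]
for k in (c,d):
    u,v=map(int,pix(k,(.63,-.005,.06)))
    out.append(cv2.resize(np.ascontiguousarray(k['color'][v-50:v+50,u-65:u+65,::-1]),(390,300),interpolation=cv2.INTER_CUBIC))
cv2.imwrite('pics/c5.png',np.hstack(out))
```

```text
[ 0.63103165 -0.03495809  0.10179961] [ 7.43032022 -4.64762821  1.37746356] 11.1
```

View pics/c5.png

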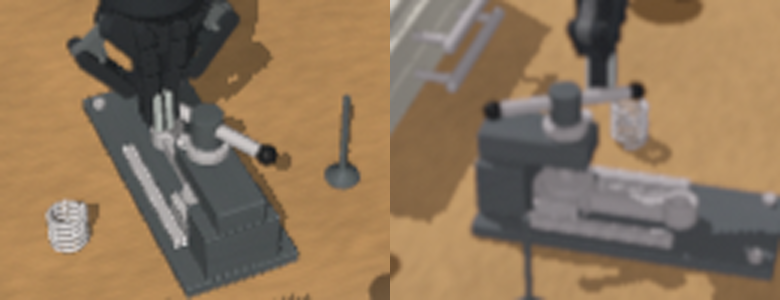

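Request:
move_arm --plan '[-5,5,-3,0,0,0,0,-4,6,-1,0,0,0,0,-2,7,0,0,0,0,0,-2,7,0,0,0,0,0,0,7,0,0,0,0,0,1,6,0,0,0,0,0]'

```text
time: 11.8
eef_pos: [0.6169, 0.0017, 0.0978]
tcp_rot: [-0.022, 1.0, -0.003, 0.005]
contact_force: [-0.7, -8.0, 5.2]
opening: 0.002
finger_force: 4.0
```

Request:
move_arm --plan '[-2,-7,0,0,0,0,0,-2,-8,0,0,0,0,0,0,-5,0,0,0,0,0,0,0,25,0,0,0,0,0,0,30,0,0,0,0,0,0,30,0,0,0,0,-30,0,20,0,0,0,0,-40,0,0,0,0,0,0,-40,0,0,0,0,0,0,0,0,0,0,0,0,0]'

```text
time: 12.8
eef_pos: [0.494, -0.015, 0.1969]
tcp_rot: [-0.022, 1.0, 0.001, -0.003]
contact_force: [-0.1, -0.3, -0.8]
opening: 0.005
finger_force: 0.0
```

Run:
```python
from h import *
s=ctrl.get_state();print(s['eef_pos'],s['contact_force'],s['time'])
c=shot('scene','s6.png'); d=shot('side','d6.png')
out=[]
for k in (c,d):
    u,v=map(int,pix(k,(.63,-.005,.06)))
    out.append(cv2.resize(np.ascontiguousarray(k['color'][v-50:v+50,u-65:u+65,::-1]),(400,308),interpolation=cv2.INTER_CUBIC))
cv2.imwrite('pics/c6.png',np.hstack(out))
```

```text
[ 0.49397569 -0.014994    0.19693499] [-0.12274487 -0.34585798 -0.7560233 ] 12.8
```

View pics/c6.png

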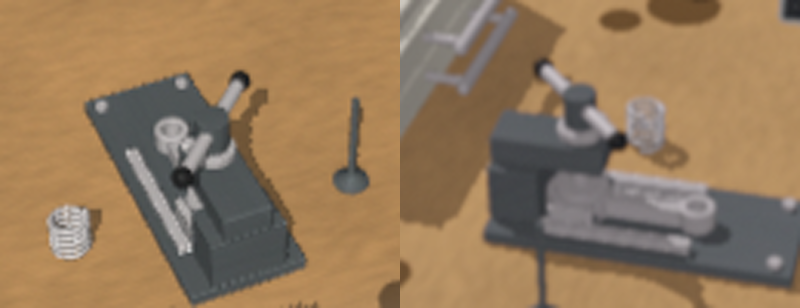

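Run:
```python
from h import *
d=shot('side','d7.png')
u,v=map(int,pix(d,(.63,-.005,.06))); k=130/400
print(np.round(onz(d,u-65+(697-400)*k,v-50+210*k,.03)*1000,1),pix(d,(.559,-.006,.03)),u-65+297*k,v-50+210*k)
order.sign_off()
```

```text
[554.6   3.3  30. ] (np.float64(287.62205820409645), np.float64(245.52746172318592)) 288.525 248.25
the job is handed in; nothing more can be done
```

I pushed the rod home and turned the clamp down until the clutch slipped, then handed the job in; no verdict came back. A close view after the push put the small end at clamp x = -90.8 mm, where home is -91. I turned the bar clockwise about 6.6 rad by my estimate, which means at least 2.8 rad of slip where a quarter turn was asked. The slip figure comes from the bar's travel and the force on it, not from seeing the collar tab. I judged the foot to be down from that travel and a coarse final picture. The last side-camera fix put the small end 4 to 10 mm off, and I took this as reading error and did not check further. The valve and spring beside the clamp still stood as before in the last picture, but I did not check the other parts.

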